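Make up a batch of four slide mailers in the sloping rack

TASK

The yellow sloping rack holds one blue slide mailer; make the batch up to exactly four blue ones. Stand each on its short end like the first, leaning with the slope, and push the row gently back until there is no gap left in it. The spare blue mailer stays lying flat on the bench, and the orange mailers, the caps and the bottles stay where they are.

Things in the scene. Friction and masses are not known exactly. Their poses are not given: they have to be found in the camera images.
- rack: fixed sloping filing rack: grey foot 150 x 80 x 8 mm carrying the yellow tray; origin under the foot's centre, x pointing away from the rack's open front (which roughly faces the robot), z up. 105 mm tall with mailers in. Friction (about 0.6) varies: a mailer let go short of the row may slide home or may stick and need a push
- tray: yellow tray on the rack, open at front and top. Origin: inner corner of floor and back rest, mid width. z: up the back rest (70 mm long, 35 deg from vertical, leaning away from the front); x: along the floor INTO the rest, 35 deg below level. Floor z=0, x from -74 to 0 mm; rest x=0; side walls 14 mm high, inner faces y=+-19 mm. Filed mailers: centres z=42, x=-6,-18,-30,-42 mm
- blue0: slide mailer: flat closed blue box 84 x 32 x 12 mm, white label on both broad faces, about 30 g; origin at its centre, x along its length, y width, z thickness; both ends and faces alike. Already filed: it stands in the tray on its short end, length along the tray's z, broad face against the back rest; the next ones go face to face in front of it
- blue1: slide mailer: flat closed blue box 84 x 32 x 12 mm, white label on both broad faces, about 30 g; origin at its centre, x along its length, y width, z thickness; both ends and faces alike. Lies flat on the bench to start with
- blue2: slide mailer: flat closed blue box 84 x 32 x 12 mm, white label on both broad faces, about 30 g; origin at its centre, x along its length, y width, z thickness; both ends and faces alike. Lies flat on the bench to start with
- blue3: slide mailer: flat closed blue box 84 x 32 x 12 mm, white label on both broad faces, about 30 g; origin at its centre, x along its length, y width, z thickness; both ends and faces alike. Lies flat on the bench to start with
- blue4: slide mailer: flat closed blue box 84 x 32 x 12 mm, white label on both broad faces, about 30 g; origin at its centre, x along its length, y width, z thickness; both ends and faces alike. Lies flat on the bench to start with
- orange1: slide mailer: flat closed orange box 84 x 32 x 12 mm, white label on both broad faces, about 30 g; origin at its centre, x along its length, y width, z thickness; both ends and faces alike. Lies flat on the bench; belongs to another batch
- orange2: slide mailer: flat closed orange box 84 x 32 x 12 mm, white label on both broad faces, about 30 g; origin at its centre, x along its length, y width, z thickness; both ends and faces alike. Lies flat on the bench; belongs to another batch
- cap0: blue round tube cap lying on the bench, 26 mm across, 13 mm tall; origin under its centre; bystander
- cap1: blue round tube cap lying on the bench, 26 mm across, 13 mm tall; origin under its centre; bystander
- cap2: blue round tube cap lying on the bench, 26 mm across, 13 mm tall; origin under its centre; bystander
- dropper: amber dropper bottle with black cap, 28 mm across, 58 mm tall; origin under its centre; bystander
- jar: white plastic jar, 64 mm across, 55 mm tall; origin under its centre; bystander
There are look-alikes about, which are no part of the job. What is shaped like the blue2 but red is not meant.

How it is judged:
By the outcome, as a careful person would: the job done as asked, in the order asked, and still so for the second after the job is handed in, with the robot touching nothing.
It also fails if it takes over 72 s, if anything falls off the work surface, if the arm or the gripper's body presses on something with over 40 N, if the wrist force passes 120 N, or if a joint passes its speed limit or range.

ROBOT

A 6-joint arm with a two-finger parallel gripper is mounted at the origin on the work surface. World frame = base frame: x ahead of the robot, y to its left, z up, the work surface at z = 0. Lengths are in m, angles in rad, forces in N, time in s.
With the tool pointing down it reaches from about 0.25 to 0.725 m from the base axis. Payload 4 kg.
Tool frame: the origin (TCP) lies midway between the tips of the shut fingers; the grasp point (between the pads) lies 19 mm behind it; z points along the fingers, y is the line along which they close (so a half turn about z gives the same grasp; the last joint's range is limited). The gripper opens to 85 mm and grips with 20 to 120 N. Pads are 22 mm wide; open, the fingers measure 114 mm over their backs; the gripper's body (76 mm by 85 mm) begins 54 mm behind the grasp point. The pads swing forward as they close: fully open they stand 13 mm farther back than shut.
Start: joints at [1.17, 0.241, 0.005, 1.335, 0, 1.571], TCP at [0.195, 0.46, 0.231] pointing down, gripper open.
Joint ranges: [-2.72, 2.72], [-1.05, 1.87], [-1.09, 1.28], [-1.99, 2.15], [-1.42, 1.44], [-3.14, 3.14]. Speed limits (rad/s): [2.79, 2.79, 3.14, 3.14, 3.14, 3.14].

INTERFACE

Orientations are given as a unit quaternion [x, y, z, w].
In Python, from workcell import status, camera, get_calibration, ticket gives the robot as it stands.
- The arm moves only by the shell command python3 -m creep 'ROWS' [OPENING]. ROWS is JSON, a list of rows, each a list of 6 numbers: the shift along the world's x, y, z in cm, then the turn, a rotation vector about the world's x, y, z in degrees. A call has 1 to 8 rows; each row shifts and turns the commanded pose from where the row before left it; what a row does not reach is not made up. A row lasts 1/10 s, in which the tool goes at most 50 mm and 8.59 degrees, less where a joint would pass 70% of its speed; a pose out of reach is approached as far as the arm can. A call is refused whole if a number of a shift passes 5 or a number of a turn 8.59, either way. A call with a gripper value outside its range is refused whole. OPENING is the opening, from -1 (shut) to 1 (fully open), so that 0 is half open, set as the call begins (- or left out, the last holds). The fingers move at their own pace and stop on an object; the grip force is fixed at half the most. Time passes only in rows, so rows that do not move let the fingers close. It gives the time, the measured TCP pose, the force, the opening and the grip force at its end, in the units of the state.
- status.get_obs(): the state, without advancing time (a new reading comes with each control period).
- camera(name): name is "scene" or "top"; returns the picture (480x640x3 uint8, red, green, blue); there is no depth.
- get_calibration(name): a dict with "fx", "fy", "cx", "cy" (pixels), "k1" (the pictures are not rectified: a ray, as slopes to the right and down, at radius r is drawn at 1 + k1 r^2 times it, then the intrinsics apply), "rvec" (rotation vector, rad) and "tvec" (3), from world to camera coordinates, as OpenCV has them. Camera axes: x right, y down, z forward; pixel columns grow to the right and rows downward; lengths in m; the calibration is good to about 2 mm. A picture is of the moment at which its call begins. get_calibration takes no time and is no camera call.
- ticket.job_done(): hands the job in; it is judged then, once.
The state is a dict: "clock": time; "joint_pos": joint angles; "joint_vel": joint speeds; "tau": joint torques, N m; "eef_pos": TCP position; "tool_rot": TCP orientation; "ft_force": force on the tool from outside, world axes, zero at the start; "ft_torque": the same for the moment, N m; "grip_width": finger opening in m; "grasp_force": force on a finger pad.
Only numpy, scipy, OpenCV 4.12 (cv2) and the standard library are available. Lean on these libraries where they do the work, as an engineer would, in place of code of your own. Each camera call takes 0.05 s, during which the arm holds its last target. There are 200 camera calls.

## Working session

There is one attempt and no reset: what is moved stays moved. The work goes in short steps, Python scripts to look and compute and a shell command to move; the robot and the scene stay as the last step left them, time stands still between calls to the robot, and variables do not carry over. Pictures are saved under pics/ and viewed, at most 10 in all, crops included, and the job is handed in when it is done.

```bash
mkdir -p pics; ls; python3 - <<'E'
from workcell import status,camera,get_calibration
import cv2,json
for n in("scene","top"):
    cv2.imwrite(f"pics/{n}0.png",camera(n)[:,:,::-1]); print(n,get_calibration(n))
print(status.get_obs())
E
```

```text
pics
scene {'fx': 489.9924087784962, 'fy': 489.9924087784962, 'cx': 313.755549129777, 'cy': 234.8265295375183, 'k1': -0.04338065092287416, 'rvec': array([ 0.60018702,  2.56664986, -1.25410041]), 'tvec': array([ 0.45658543, -0.08682636,  1.0846284 ])}
top {'fx': 469.62553224511964, 'fy': 469.62553224511964, 'cx': 315.6230930553847, 'cy': 237.66196855136585, 'k1': -0.1099894149459613, 'rvec': array([ 2.11965533, -2.16039342,  0.21493309]), 'tvec': array([0.004622  , 0.53579186, 0.81078824])}
{'clock': 0.1, 'joint_pos': array([ 1.17002135e+00,  2.41353613e-01,  3.85722867e-03,  1.33524673e+00,
       -3.78856479e-05,  1.57081018e+00]), 'joint_vel': array([-0.00013928, -0.00268162,  0.00352023, -0.00054997, -0.00024703,
        0.00055541]), 'tau': array([-4.79081373e-04, -3.73137546e+01,  2.53009593e+01,  1.08892037e-02,
       -4.10537439e-05, -2.18222667e-06]), 'eef_pos': array([0.19484811, 0.45983571, 0.23049338]), 'tool_rot': array([ 1.99055758e-01,  9.79987682e-01, -9.57687420e-04, -1.75182735e-04]), 'ft_force': array([0.93240849, 0.06127886, 0.32199096]), 'ft_torque': array([-0.03992938, -0.03697026, -0.00277744]), 'grasp_force': 0.0, 'grip_width': 0.0854239084889113}
```

View pics/top0.png

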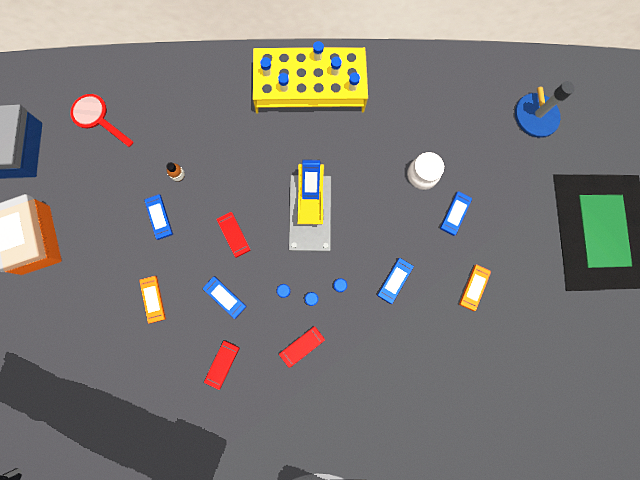

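View pics/scene0.png

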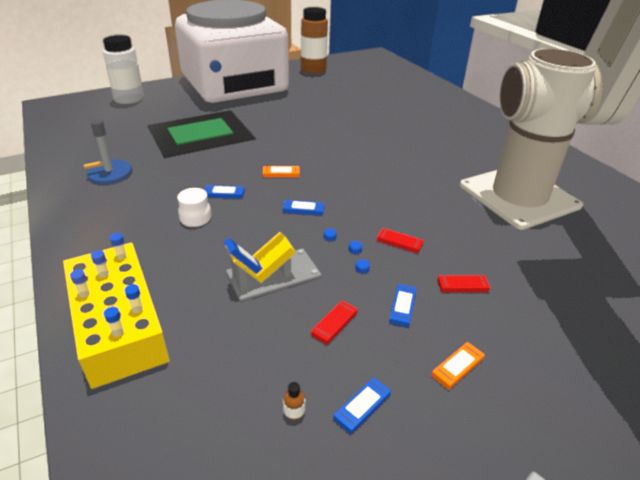

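```bash
cat > h.py <<'E'
import cv2,numpy as np
from workcell import get_calibration
C={n:get_calibration(n) for n in("scene","top")}
def ray(n,u,v):
    c=C[n];K=np.array([[c['fx'],0,c['cx']],[0,c['fy'],c['cy']],[0,0,1]])
    p=cv2.undistortPoints(np.array([[[u,v]]],float),K,np.array([c['k1'],0,0,0,0]))[0,0]
    R=cv2.Rodrigues(c['rvec'])[0]
    d=R.T@np.array([p[0],p[1],1]);return -R.T@c['tvec'],d/np.linalg.norm(d)
def plane(n,u,v,z):
    o,d=ray(n,u,v);return o+d*(z-o[2])/d[2]
def tri(a,b):
    o1,d1=ray("top",*a);o2,d2=ray("scene",*b)
    s=np.linalg.lstsq(np.c_[d1,-d2],o2-o1,rcond=None)[0]
    p,q=o1+s[0]*d1,o2+s[1]*d2;return (p+q)/2,np.linalg.norm(p-q)
def labels(n,im):
    "white labels ringed with blue: centre, size, long axis azimuth on z=12mm"
    hsv=cv2.cvtColor(im,cv2.COLOR_RGB2HSV)
    w=cv2.inRange(hsv,(0,0,170),(180,70,255));b=cv2.inRange(hsv,(100,120,60),(125,255,255))
    out=[]
    for c in cv2.findContours(w,cv2.RETR_EXTERNAL,cv2.CHAIN_APPROX_NONE)[0]:
        if not 60<cv2.contourArea(c)<900: continue
        m=np.zeros_like(w);cv2.drawContours(m,[c],-1,255,-1);ring=cv2.dilate(m,np.ones((5,5)))-m
        if (b[ring>0]>0).mean()<.5: continue
        bx=cv2.boxPoints(cv2.minAreaRect(c));P=np.array([plane(n,*q,.012)[:2] for q in bx])
        e=[P[1]-P[0],P[2]-P[1]];L=max(e,key=np.linalg.norm);az=np.degrees(np.arctan2(L[1],L[0]))%180
        out.append((bx.mean(0).round(1),P.mean(0).round(4),sorted(np.linalg.norm(x).round(4) for x in e),round(az,1)))
    return out
E
python3 - <<'E'
from h import *
t=cv2.imread("pics/top0.png");s=cv2.imread("pics/scene0.png")
for n,i in(("top",t),("scene",s)):
    for l in labels(n,i[:,:,::-1]):print(n,*l)
for q in((289.5,249),(330.5,249.5),(330.5,176),(291,176)):print("foot",plane("top",*q,.008).round(4))
a=cv2.resize(t[150:260,270:350],(400,550),interpolation=2);b=cv2.resize(s[225:305,220:330],(0,0),fx=3.6,fy=3.6,interpolation=2)
o=np.zeros((550,800,3),np.uint8);o[:,:400]=a;o[:b.shape[0],400:400+b.shape[1]]=b[:,:400];
c=cv2.resize(t[260:330,190:270],(280,245),interpolation=2);o[300:545,410:690]=c
cv2.imwrite("pics/crop1.png",o)
E
```

```text
top [223.5 296.9] [0.4328 0.1678] [np.float64(0.0234), np.float64(0.047)] 46.9
top [395.5 280.2] [ 0.458  -0.1556] [np.float64(0.0231), np.float64(0.0472)] 147.3
top [157.2 215.9] [0.59   0.2985] [np.float64(0.0234), np.float64(0.0473)] 19.2
top [456.5 212.5] [ 0.5875 -0.2832] [np.float64(0.0234), np.float64(0.0477)] 151.6
top [310.5 181.5] [0.6534 0.0011] [np.float64(0.0215), np.float64(0.0385)] 178.8
scene [362.5 401.5] [0.5896 0.2974] [np.float64(0.024), np.float64(0.0495)] 20.4
scene [403.1 302. ] [0.4329 0.1673] [np.float64(0.0239), np.float64(0.0481)] 46.9
scene [303.  204.5] [ 0.4576 -0.1573] [np.float64(0.0259), np.float64(0.0462)] 154.8
scene [224. 189.] [ 0.5864 -0.2843] [np.float64(0.0244), np.float64(0.048)] 154.8
foot [0.5217 0.0436 0.008 ]
foot [ 0.5194 -0.0345  0.008 ]
foot [ 0.6652 -0.0384  0.008 ]
foot [0.6663 0.0391 0.008 ]
```

View pics/crop1.png

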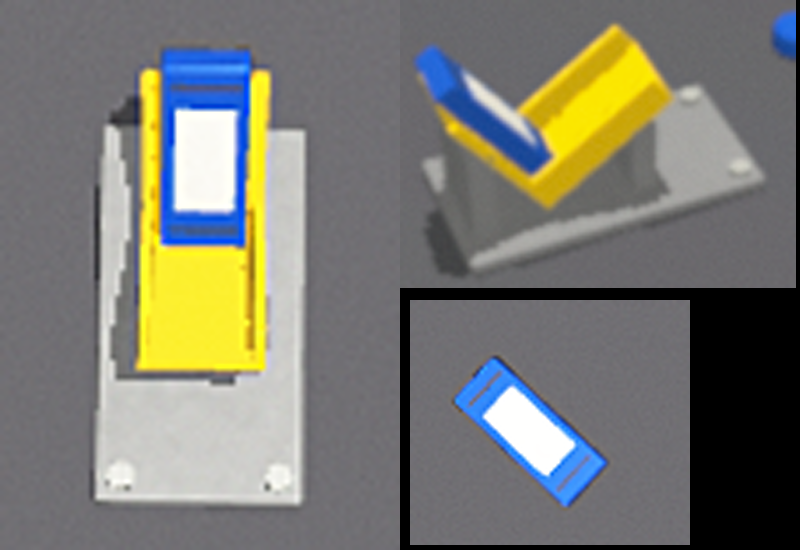

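```bash
python3 - <<'E'
from h import *
T=lambda x,y:(270+x/5-.4,150+y/5-.4)
S=lambda x,y:(220+(x-400)/3.6-.36,225+y/3.6-.36)
for n,a,b in(("front L",(137,370),(672,98)),("front R",(265,370),(615,25)),("label",(205,160),(500,112)),("blue0 top front L",(162,72),(447,82)),("label topR",(237,109),(468,74))):
    p,g=tri(T(*a),S(*b));print(n,p.round(4),round(g,4))
E
```

```text
front L [0.561  0.0274 0.0589] 0.002
front R [ 0.563  -0.0213  0.0674] 0.0122
label [0.6382 0.0021 0.0596] 0.001
blue0 top front L [0.6628 0.016  0.0952] 0.0047
label topR [ 0.6499 -0.0088  0.0788] 0.0042
```

The blue mailers lying flat are at top pixels (224,297), (395,280), (157,216) and (456,212). The look-alikes are:
- red mailers at (233,235), (302,347) and (222,365)
- orange mailers at (151,299) and (475,287)
- blue caps at (283,291), (311,299) and (340,285)

The crop confirms a blue box with a white label at (224,297). The filed mailer is at (310,181). I'll take A (224,297), B (395,280) and C (157,216), and leave (456,212) as the spare.

```bash
cat > plan.py <<'E'
import sys,numpy as np
from scipy.spatial.transform import Rotation as Ro
from workcell import status
O=np.array([.623,.0015,.0183]);psi=np.radians(-1.7);t=np.radians(35)
f=np.array([np.cos(psi),np.sin(psi),0]);u=np.array([0,0,1.])
TX=np.cos(t)*f-np.sin(t)*u;TZ=np.sin(t)*f+np.cos(t)*u;TY=np.cross(TZ,TX)
M={'A':(.4328,.1678,46.9),'B':(.458,-.1556,-32.7),'C':(.59,.2985,19.2)}
def pick(m,z):
    x,y,a=M[m];a=np.radians(a);d=np.array([np.cos(a),np.sin(a),0])
    Y=np.array([-d[1],d[0],0]);return np.array([x,y,z])+.013*d,np.c_[-d,Y,-u]
def tray(x,z,y=0): # TCP in tray mm
    return O+(TX*x+TZ*z+TY*y)/1e3,np.c_[-TZ,TY,TX]
if __name__=="__main__":
    s=status.get_obs();a=sys.argv
    p,R=pick(a[2],float(a[3])) if a[1]=='p' else tray(float(a[2]),float(a[3]))
    d=(p-s['eef_pos'])*100;r=np.degrees((Ro.from_matrix(R)*Ro.from_quat(s['tool_rot']).inv()).as_rotvec())
    n=int(max(np.ceil(np.linalg.norm(d)/4.9),np.ceil(np.linalg.norm(r)/8.5),1))
    print("now tray",np.c_[TX,TY,TZ].T@(s['eef_pos']-O)*1e3,"q",s['joint_pos'].round(2),"t",s['clock'])
    print("shift",d.round(2),"turn",r.round(2),"n",n,"row",np.r_[d/n,r/n].round(2))
E
python3 plan.py p A .08; python3 plan.py p B .08;python3 plan.py t -75 62
```

```text
now tray [-483.41434152  445.43232409  -79.45007895] q [ 1.17  0.24  0.    1.34 -0.    1.57] t 0.1
shift [ 24.68 -28.25 -15.05] turn [1.200e-01 3.000e-02 6.986e+01] n 9 row [ 2.74 -3.14 -1.67  0.01  0.    7.76]
now tray [-483.41434152  445.43232409  -79.45007895] q [ 1.17  0.24  0.    1.34 -0.    1.57] t 0.1
shift [ 27.41 -62.25 -15.05] turn [ 0.1  -0.05 -9.74] n 15 row [ 1.83 -4.15 -1.    0.01 -0.   -0.65]
now tray [-483.41434152  445.43232409  -79.45007895] q [ 1.17  0.24  0.    1.34 -0.    1.57] t 0.1
shift [ 40.23 -45.76 -11.84] turn [-11.71 -54.04  19.65] n 13 row [ 3.09 -3.52 -0.91 -0.9  -4.16  1.51]
```

```bash
python3 -m creep '[[2.74,-3.14,0,0,0,7.76],[2.74,-3.14,0,0,0,7.76],[2.74,-3.14,0,0,0,7.76],[2.74,-3.14,-2,0,0,7.76],[2.74,-3.14,-2,0,0,7.76],[2.74,-3.14,-3,0,0,7.76],[2.74,-3.14,-3,0,0,7.76],[2.74,-3.14,-3,0,0,7.76]]' 0.4; python3 -m creep '[[2.74,-3.14,-2,0,0,7.76],[0,0,0,0,0,0],[0,0,0,0,0,0]]'; python3 plan.py p A .003
```

```text
clock: 0.9
eef_pos: [0.4096, 0.2144, 0.1054]
tool_rot: [-0.329, 0.944, 0.0, 0.0]
ft_force: [0.5, 1.3, -0.1]
grip_width: 0.0599
grasp_force: 0.0
clock: 1.2
eef_pos: [0.4357, 0.1836, 0.0857]
tool_rot: [-0.388, 0.922, 0.0, -0.001]
ft_force: [-1.1, -0.1, 0.1]
grip_width: 0.06
grasp_force: 0.0
now tray [-196.45859102  176.48469001  -55.22511822] q [ 0.4   0.31 -0.31  0.96  0.   -0.4 ] t 1.2
shift [ 0.6  -0.63 -8.27] turn [ 0.03 -0.15  1.27] n 2 row [ 0.3  -0.32 -4.14  0.02 -0.07  0.63]
```

```bash
python3 -m creep '[[0.3,-0.32,-2,0,0,1.2],[0.3,-0.31,-2,0,0,0],[0,0,-2,0,0,0],[0,0,-1.6,0,0,0],[0,0,-0.7,0,0,0],[0,0,0,0,0,0]]'; python3 plan.py p A .003; python3 - <<'E'
from workcell import camera
import cv2
t=camera("top")[:,:,::-1];s=camera("scene")[:,:,::-1]
cv2.imwrite("pics/g1.png",cv2.hconcat([cv2.resize(t[240:340,180:280],(400,400)),cv2.resize(s[230:330,350:450],(400,400))]))
E
```

```text
clock: 1.8
eef_pos: [0.4412, 0.1792, 0.0035]
tool_rot: [-0.4, 0.917, 0.0, -0.001]
ft_force: [-0.1, 0.2, 0.6]
grip_width: 0.0597
grasp_force: 0.0
now tray [-144.64664156  172.22211418 -119.38339712] q [ 0.39  0.43 -0.39  0.75  0.   -0.44] t 1.8
shift [ 0.05 -0.19 -0.05] turn [ 0.01 -0.06 -0.23] n 1 row [ 0.05 -0.19 -0.05  0.01 -0.06 -0.23]
```

View pics/g1.png

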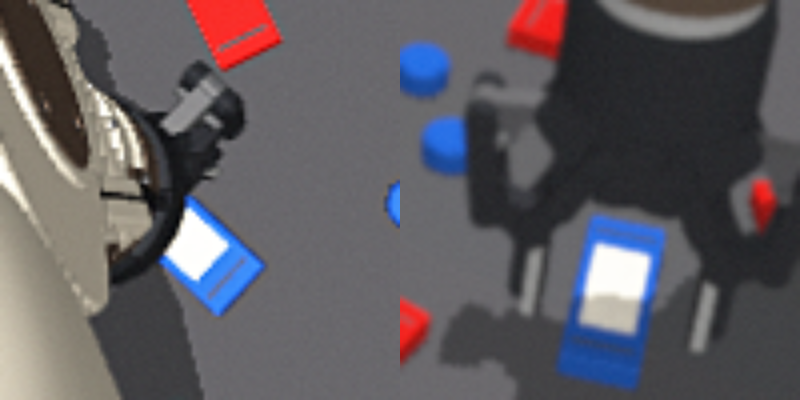

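The mailer (crop centre, scene view about (400,303)) lies midway between the open pads, and the gripper covers its far half as planned. Closing now.

```bash
python3 -m creep '[[0.05,-0.15,-0.1,0,0,0],[0,0,0,0,0,0],[0,0,0,0,0,0],[0,0,0,0,0,0]]' -1;  python3 -m creep '[[0,0,0,0,0,0],[0,0,2,0,0,0],[0,0,3,0,0,0],[0,0,4,0,0,0],[0,0,3,0,0,0],[0,0,0,0,0,0]]'; python3 plan.py t -85 62
```

```text
clock: 2.3
eef_pos: [0.4434, 0.1771, 0.0037]
tool_rot: [-0.399, 0.917, 0.0, 0.001]
ft_force: [-1.4, -0.1, 6.6]
grip_width: 0.0301
grasp_force: 59.7
clock: 2.9
eef_pos: [0.446, 0.178, 0.1274]
tool_rot: [-0.399, 0.917, -0.0, 0.005]
ft_force: [0.9, 0.9, -0.3]
grip_width: 0.0297
grasp_force: 59.6
now tray [-211.75039361  171.16705459  -15.12739457] q [ 0.38  0.27 -0.24  1.05  0.   -0.44] t 2.9
shift [ 14.29 -17.55  -0.95] turn [ 21.81 -51.64 -44.79] n 9 row [ 1.59 -1.95 -0.11  2.42 -5.74 -4.98]
```

```bash
python3 -m creep '[[1.5,-1.95,0.3,2.42,-5.74,-4.98],[1.5,-1.95,0.3,2.42,-5.74,-4.98],[1.5,-1.95,0.3,2.42,-5.74,-4.98],[1.5,-1.95,0.3,2.42,-5.74,-4.98],[1.5,-1.95,0,2.42,-5.74,-4.98],[1.5,-1.95,0,2.42,-5.74,-4.98],[1.5,-1.95,-0.5,2.42,-5.74,-4.98],[1.5,-1.95,-0.5,2.42,-5.74,-4.98]]'; python3 -m creep '[[1.5,-1.95,-0.5,2.42,-5.74,-4.98],[0,0,0,0,0,0],[0,0,0,0,0,0]]';python3 plan.py t -85 62
```

```text
clock: 3.7
eef_pos: [0.5605, 0.0219, 0.1251]
tool_rot: [-0.04, 0.912, -0.005, 0.409]
ft_force: [0.5, -0.1, -2.6]
grip_width: 0.0298
grasp_force: 59.6
clock: 4.0
eef_pos: [0.5727, 0.0072, 0.1176]
tool_rot: [-0.003, 0.897, -0.005, 0.441]
ft_force: [0.1, 0.2, -1.1]
grip_width: 0.0302
grasp_force: 59.7
now tray [-98.28802895   4.25160046  52.40645071] q [ 0.03  0.2  -0.99 -0.53 -0.03  0.01] t 4.0
shift [ 1.63 -0.47  0.02] turn [ 0.66 -2.61 -1.67] n 1 row [ 1.63 -0.47  0.02  0.66 -2.61 -1.67]
```

```bash
python3 -m creep '[[0,-0.4,1,0.66,-2.61,-1.67],[0.6,0,0,0,0,0],[0,0,0,0,0,0]]';python3 plan.py t -50 60;  python3 - <<'E'
from workcell import camera
import cv2
t=camera("top")[:,:,::-1];s=camera("scene")[:,:,::-1]
cv2.imwrite("pics/g2.png",cv2.hconcat([cv2.resize(t[150:260,260:360],(400,440)),cv2.resize(s[205:315,210:310],(400,440))]))
E
```

```text
clock: 4.3
eef_pos: [0.5819, 0.0039, 0.1316]
tool_rot: [0.013, 0.885, -0.006, 0.465]
ft_force: [0.9, -0.7, -0.1]
grip_width: 0.0301
grasp_force: 59.7
now tray [-98.71693061   1.16811179  69.17006626] q [ 0.03  0.21 -1.   -0.6  -0.05  0.04] t 4.3
shift [ 3.46 -0.22 -3.55] turn [-0.02  0.47 -0.04] n 2 row [ 1.73 -0.11 -1.77 -0.01  0.24 -0.02]
```

View pics/g2.png

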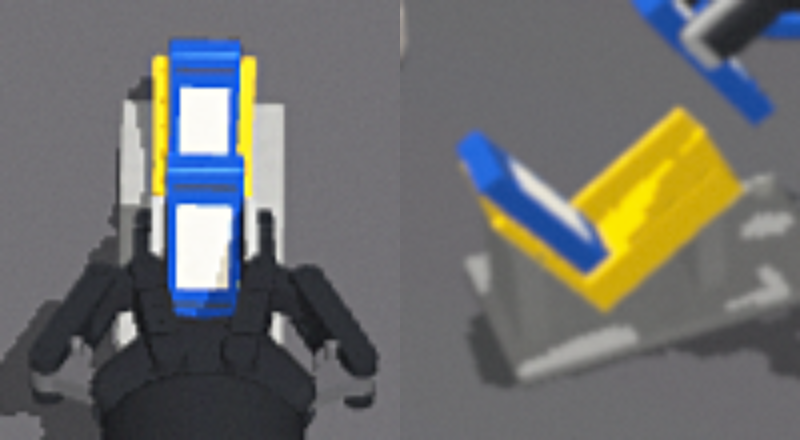

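The held mailer is parallel to blue0 and laterally in line with it (both at about x=206 in the top crop). It clears the floor's front edge, so I'm moving in.

```bash
python3 -m creep '[[1.7,-0.1,-1.7,0,0.4,0],[1.7,-0.05,-1.7,0,0,0],[1.2,-0.04,-0.84,0,0,0],[0.8,-0.02,-0.56,0,0,0],[0,0,0,0,0,0],[0,0,0,0,0,0]]';python3 plan.py t -19 58
```

```text
clock: 5.0
eef_pos: [0.6341, 0.0011, 0.0821]
tool_rot: [0.014, 0.887, -0.007, 0.461]
ft_force: [-0.1, 1.7, 0.1]
grip_width: 0.03
grasp_force: 59.7
now tray [-2.74819495e+01 -5.08131765e-02  5.86365063e+01] q [ 0.02  0.42 -0.91 -0.71 -0.04  0.03] t 5.0
shift [ 0.66 -0.01 -0.54] turn [-0.03 -0.03  0.06] n 1 row [ 0.66 -0.01 -0.54 -0.03 -0.03  0.06]
```

```bash
python3 -m creep '[[0.4,-0.01,-0.28,0,0,0],[0.25,-0.01,-0.18,0,0,0],[0,0,0,0,0,0]]';python3 -m creep '[[-0.12,0,-0.16,0,0,0],[-0.06,0,-0.08,0,0,0],[0,0,0,0,0,0]]'; python3 plan.py t -17 55
```

```text
clock: 5.3
eef_pos: [0.6412, 0.0009, 0.0778]
tool_rot: [0.014, 0.887, -0.007, 0.462]
ft_force: [-0.8, -0.6, 0.8]
grip_width: 0.0304
grasp_force: 59.7
clock: 5.6
eef_pos: [0.6402, 0.0009, 0.0766]
tool_rot: [0.014, 0.886, -0.007, 0.463]
ft_force: [0.7, 0.6, 3.2]
grip_width: 0.0299
grasp_force: 59.8
now tray [-19.31189385  -0.08016085  57.64574403] q [ 0.02  0.44 -0.9  -0.73 -0.04  0.03] t 5.6
shift [ 0.04  0.01 -0.35] turn [-0.03  0.2   0.06] n 1 row [ 0.04  0.01 -0.35 -0.03  0.2   0.06]
```

```bash
python3 -m creep '[[-0.06,0,-0.08,0,0,0],[0,0,0,0,0,0]]'; python3 -m creep '[[0.12,0,-0.08,0,0,0],[0.08,0,-0.06,0,0,0],[0,0,0,0,0,0]]'; python3 plan.py t -17 55
```

```text
clock: 5.8
eef_pos: [0.6403, 0.0009, 0.0765]
tool_rot: [0.014, 0.886, -0.007, 0.464]
ft_force: [1.7, -0.4, 5.7]
grip_width: 0.0298
grasp_force: 59.8
clock: 6.1
eef_pos: [0.6423, 0.0009, 0.0752]
tool_rot: [0.014, 0.886, -0.007, 0.464]
ft_force: [0.5, 0.3, 6.0]
grip_width: 0.0301
grasp_force: 60.0
now tray [-16.80171642  -0.07216717  57.65408939] q [ 0.02  0.45 -0.9  -0.74 -0.04  0.03] t 6.1
shift [-0.17  0.01 -0.21] turn [-0.03  0.3   0.07] n 1 row [-0.17  0.01 -0.21 -0.03  0.3   0.07]
```

```bash
python3 -m creep '[[0.12,0,-0.08,0,0,0],[0.08,0,-0.06,0,0,0],[0,0,0,0,0,0]]'; python3 -m creep '[[0.08,0,-0.06,0,0,0],[0,0,0,0,0,0]]'; python3 plan.py t -17 55
```

```text
clock: 6.4
eef_pos: [0.6434, 0.0009, 0.0743]
tool_rot: [0.014, 0.886, -0.007, 0.464]
ft_force: [-8.0, 0.5, 14.9]
grip_width: 0.0303
grasp_force: 61.3
clock: 6.6
eef_pos: [0.6434, 0.0008, 0.0743]
tool_rot: [0.014, 0.885, -0.007, 0.464]
ft_force: [-16.4, 0.0, 22.1]
grip_width: 0.0307
grasp_force: 62.6
now tray [-1.53878365e+01 -4.98453355e-02  5.75658333e+01] q [ 0.02  0.45 -0.89 -0.74 -0.04  0.03] t 6.6
shift [-0.28  0.01 -0.12] turn [-0.03  0.36  0.07] n 1 row [-0.28  0.01 -0.12 -0.03  0.36  0.07]
```

```bash
python3 -m creep '[[-0.16,0,0.12,0,0,0],[0,0,0.05,0,0,0],[0,0,0,0,0,0]]'; python3 -m creep '[[0,0,0,0,0,0],[0,0,0,0,0,0],[0,0,0,0,0,0]]' 0.25; python3 -m creep '[[-0.8,0.02,0.57,0,0,0],[-1.6,0.05,1.15,0,0,0],[-3,0.1,2.1,0,0,0],[-3,0.1,2.1,0,0,0],[0,0,0,0,0,0]]';python3 plan.py p B .11;  python3 - <<'E'
from workcell import camera
from h import *
t=camera("top");s=camera("scene")
print(labels("top",t))
t=t[:,:,::-1];s=s[:,:,::-1]
cv2.imwrite("pics/g3.png",cv2.hconcat([cv2.resize(t[150:260,260:360],(400,440)),cv2.resize(s[205:315,210:310],(400,440))]))
E
```

```text
clock: 6.9
eef_pos: [0.6433, 0.0009, 0.0745]
tool_rot: [0.014, 0.886, -0.007, 0.464]
ft_force: [4.1, 0.1, 5.4]
grip_width: 0.0303
grasp_force: 59.8
clock: 7.2
eef_pos: [0.6398, 0.0008, 0.0703]
tool_rot: [0.014, 0.888, -0.007, 0.459]
ft_force: [1.1, 0.5, -0.3]
grip_width: 0.0532
grasp_force: 0.0
clock: 7.7
eef_pos: [0.5537, 0.0036, 0.1327]
tool_rot: [0.014, 0.887, -0.007, 0.461]
ft_force: [0.4, 0.3, -0.2]
grip_width: 0.0533
grasp_force: 0.0
now tray [-1.22400680e+02  3.06003753e-02  5.39152853e+01] q [ 0.04  0.15 -1.05 -0.59 -0.05  0.04] t 7.7
shift [ -8.48 -16.62  -2.27] turn [ 16.44  53.1  -28.5 ] n 8 row [-1.06 -2.08 -0.28  2.05  6.64 -3.56]
[(array([395.5, 280.2], dtype=float32), array([ 0.458 , -0.1556]), [np.float64(0.0231), np.float64(0.0472)], np.float64(147.3)), (array([157.1, 216. ], dtype=float32), array([0.5899, 0.2986]), [np.float64(0.0235), np.float64(0.0473)], np.float64(19.2)), (array([456.5, 212.5], dtype=float32), array([ 0.5875, -0.2832]), [np.float64(0.0234), np.float64(0.0477)], np.float64(151.6)), (array([311. , 185.5], dtype=float32), array([6.453e-01, 3.000e-04]), [np.float64(0.0234), np.float64(0.0384)], np.float64(178.8))]
```

View pics/g3.png

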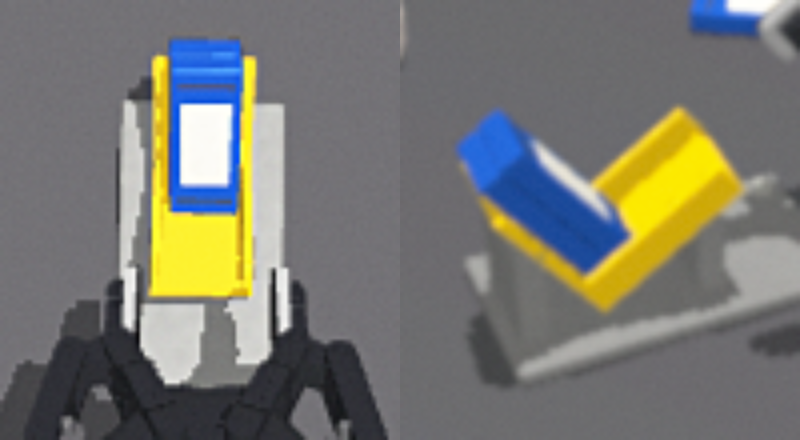

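Two mailers now stand face to face in the tray with no visible gap, centred between the walls. Next is B.

```bash
python3 -m creep '[[-1.06,-2.08,0,2.05,6.64,-3.56],[-1.06,-2.08,0,2.05,6.64,-3.56],[-1.06,-2.08,0,2.05,6.64,-3.56],[-1.06,-2.08,0,2.05,6.64,-3.56],[-1.06,-2.08,-0.5,2.05,6.64,-3.56],[-1.06,-2.08,-0.5,2.05,6.64,-3.56],[-1.06,-2.08,-0.5,2.05,6.64,-3.56],[-1.06,-2.08,-0.8,2.05,6.64,-3.56]]' 0.4; python3 -m creep '[[0,0,0,0,0,0],[0,0,0,0,0,0]]'; python3 plan.py p B .05
```

```text
clock: 8.6
eef_pos: [0.4818, -0.153, 0.1066]
tool_rot: [0.266, 0.964, -0.001, 0.031]
ft_force: [0.6, -0.2, -0.4]
grip_width: 0.0599
grasp_force: 0.0
clock: 8.8
eef_pos: [0.4812, -0.1524, 0.1046]
tool_rot: [0.265, 0.964, -0.001, 0.032]
ft_force: [-1.1, 0.1, 0.3]
grip_width: 0.0603
grasp_force: 0.0
now tray [-161.88624326 -157.99001604   -7.98822389] q [-0.31  0.3  -0.27  0.94  0.    0.23] t 8.8
shift [-1.22 -1.03 -5.46] turn [ 1.08  3.47 -1.95] n 2 row [-0.61 -0.51 -2.73  0.54  1.74 -0.98]
```

```bash
python3 -m creep '[[-0.61,-0.51,-2,0.54,1.74,-0.98],[-0.61,-0.51,-3,0.54,1.74,-0.98],[0,0,-0.4,0,0,0],[0,0,0,0,0,0]]'; python3 plan.py p B .0045
```

```text
clock: 9.2
eef_pos: [0.4675, -0.161, 0.0519]
tool_rot: [0.281, 0.96, -0.0, 0.0]
ft_force: [-0.9, -0.9, -0.3]
grip_width: 0.0599
grasp_force: 0.0
now tray [-142.64178098 -167.00881078  -58.82984865] q [-0.33  0.39 -0.3   0.89 -0.    0.24] t 9.2
shift [ 0.14 -0.17 -4.74] turn [ 0.01  0.02 -0.11] n 1 row [ 0.14 -0.17 -4.74  0.01  0.02 -0.11]
```

```bash
python3 -m creep '[[0.14,-0.17,-2,0,0,0],[0,0,-1.7,0,0,0],[0,0,-1,0,0,0],[0,0,0,0,0,0]]'; python3 plan.py p B .0045;  python3 -m creep '[[0,0,0,0,0,0],[0,0,0,0,0,0],[0,0,0,0,0,0],[0,0,0,0,0,0]]' -1; python3 plan.py p B .0045
```

```text
clock: 9.6
eef_pos: [0.4696, -0.1631, 0.0056]
tool_rot: [0.281, 0.96, -0.0, 0.001]
ft_force: [-0.5, -0.6, -0.7]
grip_width: 0.0597
grasp_force: 0.0
now tray [-114.34321722 -169.08474001  -95.58116406] q [-0.33  0.45 -0.34  0.78 -0.    0.24] t 9.6
shift [-0.06  0.05 -0.11] turn [ 0.04  0.07 -0.09] n 1 row [-0.06  0.05 -0.11  0.04  0.07 -0.09]
clock: 10.0
eef_pos: [0.4711, -0.164, 0.0072]
tool_rot: [0.281, 0.96, -0.0, 0.002]
ft_force: [-1.4, 1.2, 5.4]
grip_width: 0.0297
grasp_force: 59.1
now tray [-114.04030124 -169.90288754  -93.36544337] q [-0.33  0.45 -0.34  0.78 -0.    0.23] t 10.0
shift [-0.21  0.13 -0.27] turn [ 0.09  0.25 -0.04] n 1 row [-0.21  0.13 -0.27  0.09  0.25 -0.04]
```

```bash
python3 -m creep '[[0,0,2,0,0,0],[0,0,3,0,0,0],[0,0,4,0,0,0],[0,0,3,0,0,0],[0,0,0,0,0,0]]'; python3 plan.py t -100 69
```

```text
clock: 10.5
eef_pos: [0.4737, -0.1651, 0.1311]
tool_rot: [0.281, 0.96, -0.001, 0.006]
ft_force: [0.8, 1.0, -1.3]
grip_width: 0.0293
grasp_force: 59.5
now tray [-182.89942859 -170.92085459    9.59038726] q [-0.34  0.3  -0.18  1.07 -0.    0.24] t 10.5
shift [10.7  16.78  0.11] turn [-16.35 -52.41  28.52] n 8 row [ 1.34  2.1   0.01 -2.04 -6.55  3.56]
```

```bash
python3 -m creep '[[1.3,2.1,0.2,-2.04,-6.55,3.56],[1.3,2.1,0.2,-2.04,-6.55,3.56],[1.3,2.1,0.2,-2.04,-6.55,3.56],[1.3,2.1,0.2,-2.04,-6.55,3.56],[1.3,2.1,0,-2.04,-6.55,3.56],[1.3,2.1,0,-2.04,-6.55,3.56],[1.3,2.1,0,-2.04,-6.55,3.56],[1.3,2.1,0,-2.04,-6.55,3.56]]'; python3 -m creep '[[0,0,0,0,0,0],[0,0,0,0,0,0]]';python3 plan.py t -80 66
```

```text
clock: 11.3
eef_pos: [0.5701, -0.0019, 0.1331]
tool_rot: [0.024, 0.897, -0.007, 0.441]
ft_force: [1.5, -0.4, -1.5]
grip_width: 0.0295
grasp_force: 59.6
clock: 11.5
eef_pos: [0.5696, -0.0031, 0.1304]
tool_rot: [0.026, 0.899, -0.008, 0.437]
ft_force: [0.6, -0.4, -0.9]
grip_width: 0.0295
grasp_force: 59.6
now tray [-107.94135134   -6.16912199   61.27384345] q [ 0.02  0.15 -0.97 -0.45 -0.06  0.06] t 11.5
shift [ 2.58  0.54 -1.22] turn [-0.66 -3.19  1.34] n 1 row [ 2.58  0.54 -1.22 -0.66 -3.19  1.34]
```

```bash
python3 -m creep '[[0.3,0.5,0.4,-0.66,-3.19,1.34],[0,0.04,0.3,0,0,0],[1.1,0,-0.6,0,0,0],[1.1,0,-1.2,0,0,0],[0,0,0,0,0,0]]';python3 plan.py t -42 64
```

```text
clock: 12.0
eef_pos: [0.5974, 0.0016, 0.1214]
tool_rot: [0.014, 0.886, -0.007, 0.464]
ft_force: [0.2, -0.1, 0.0]
grip_width: 0.0293
grasp_force: 59.6
now tray [-80.1319865   -0.69445132  69.77872149] q [ 0.03  0.26 -0.97 -0.62 -0.05  0.03] t 12.0
shift [ 2.79 -0.01 -2.66] turn [-0.01  0.25  0.08] n 1 row [ 2.79 -0.01 -2.66 -0.01  0.25  0.08]
```

```bash
python3 -m creep '[[1.4,0.01,-1.2,0,0.2,0],[1.3,0.01,-1.3,0,0,0],[0,0,0,0,0,0]]'; python3 -m creep '[[-0.12,0,-0.16,0,0,0],[0,0,0,0,0,0]]';python3 -m creep '[[-0.12,0,-0.16,0,0,0],[0,0,0,0,0,0]]';python3 plan.py t -36 60
```

```text
clock: 12.3
eef_pos: [0.6239, 0.002, 0.096]
tool_rot: [0.014, 0.887, -0.007, 0.462]
ft_force: [-0.4, 0.8, 0.1]
grip_width: 0.0297
grasp_force: 59.6
clock: 12.5
eef_pos: [0.6209, 0.0023, 0.095]
tool_rot: [0.013, 0.887, -0.007, 0.462]
ft_force: [-0.3, 0.7, -0.4]
grip_width: 0.0293
grasp_force: 59.6
clock: 12.7
eef_pos: [0.6199, 0.0025, 0.0934]
tool_rot: [0.013, 0.886, -0.007, 0.463]
ft_force: [0.1, 0.2, -0.4]
grip_width: 0.0293
grasp_force: 59.6
now tray [-45.58491071   0.93262987  59.71598154] q [ 0.03  0.37 -0.94 -0.7  -0.05  0.03] t 12.7
shift [ 0.8  -0.12 -0.53] turn [ 0.    0.12 -0.02] n 1 row [ 0.8  -0.12 -0.53  0.    0.12 -0.02]
```

```bash
python3 -m creep '[[0.8,-0.1,-0.55,0,0,0],[0,0,0,0,0,0]]'; python3 -m creep '[[-0.06,0,-0.08,0,0,0],[0,0,0,0,0,0]]';python3 -m creep '[[-0.06,0,-0.08,0,0,0],[0,0,0,0,0,0]]';python3 plan.py t -31 60
```

```text
clock: 12.9
eef_pos: [0.6296, 0.0015, 0.0877]
tool_rot: [0.013, 0.886, -0.007, 0.463]
ft_force: [-0.5, 0.1, -1.1]
grip_width: 0.0294
grasp_force: 59.6
clock: 13.1
eef_pos: [0.628, 0.0015, 0.0867]
tool_rot: [0.013, 0.886, -0.007, 0.463]
ft_force: [0.4, 0.1, 0.2]
grip_width: 0.0296
grasp_force: 59.5
clock: 13.3
eef_pos: [0.6279, 0.0016, 0.0867]
tool_rot: [0.013, 0.886, -0.007, 0.463]
ft_force: [1.1, 0.3, 1.4]
grip_width: 0.0296
grasp_force: 59.6
now tray [-35.24011977   0.20332976  58.86622887] q [ 0.02  0.4  -0.92 -0.72 -0.04  0.03] t 13.3
shift [ 0.41 -0.03 -0.15] turn [ 0.01  0.22 -0.03] n 1 row [ 0.41 -0.03 -0.15  0.01  0.22 -0.03]
```

Floor contact. Now sliding along the floor until it touches the row.

```bash
python3 -m creep '[[0.16,0,-0.11,0,0,0],[0.12,0,-0.09,0,0,0],[0,0,0,0,0,0]]'; python3 -m creep '[[0.12,0,-0.09,0,0,0],[0,0,0,0,0,0]]'; python3 -m creep '[[0.12,0,-0.09,0,0,0],[0,0,0,0,0,0]]';python3 plan.py t -28 60
```

```text
clock: 13.6
eef_pos: [0.6308, 0.0016, 0.0847]
tool_rot: [0.013, 0.886, -0.007, 0.463]
ft_force: [0.1, -0.2, 2.9]
grip_width: 0.0297
grasp_force: 59.7
clock: 13.8
eef_pos: [0.6314, 0.0016, 0.0842]
tool_rot: [0.013, 0.886, -0.007, 0.464]
ft_force: [-5.7, 0.5, 8.9]
grip_width: 0.0295
grasp_force: 60.8
clock: 14.0
eef_pos: [0.6315, 0.0016, 0.0841]
tool_rot: [0.013, 0.886, -0.007, 0.464]
ft_force: [-19.3, 1.0, 21.0]
grip_width: 0.0296
grasp_force: 62.7
now tray [-30.81025188   0.32663162  58.80878045] q [ 0.02  0.41 -0.92 -0.72 -0.04  0.03] t 14.0
shift [ 0.3  -0.04 -0.06] turn [ 0.01  0.31 -0.02] n 1 row [ 0.3  -0.04 -0.06  0.01  0.31 -0.02]
```

```bash
python3 -m creep '[[-0.2,0,0.14,0,0,0],[0,0,0.05,0,0,0],[0,0,0,0,0,0]]'; python3 -m creep '[[0,0,0,0,0,0],[0,0,0,0,0,0],[0,0,0,0,0,0]]' 0.25; python3 -m creep '[[-0.8,0.02,0.57,0,0,0],[-1.6,0.05,1.15,0,0,0],[-2.5,0.1,1.75,0,0,0],[-2.5,0.1,1.75,0,0,0],[0,0,0,0,0,0]]';python3 plan.py p C .12
```

```text
clock: 14.3
eef_pos: [0.631, 0.0016, 0.0845]
tool_rot: [0.013, 0.886, -0.007, 0.463]
ft_force: [2.3, -0.2, 1.2]
grip_width: 0.0297
grasp_force: 59.5
clock: 14.6
eef_pos: [0.6296, 0.0015, 0.0828]
tool_rot: [0.013, 0.887, -0.007, 0.461]
ft_force: [0.5, 0.3, 0.3]
grip_width: 0.0531
grasp_force: 0.0
clock: 15.1
eef_pos: [0.5533, 0.0043, 0.1372]
tool_rot: [0.013, 0.886, -0.007, 0.463]
ft_force: [0.8, 0.4, 0.4]
grip_width: 0.0533
grasp_force: 0.0
now tray [-125.30527968    0.72790395   57.43068808] q [ 0.04  0.14 -1.05 -0.58 -0.05  0.04] t 15.1
shift [ 4.89 29.85 -1.72] turn [-8.44 54.75 19.22] n 7 row [ 0.7   4.26 -0.25 -1.21  7.82  2.75]
```

```bash
python3 - <<'E'
from workcell import camera
from h import *
t=camera("top");s=camera("scene")
for l in labels("top",t): print(*l)
t=t[:,:,::-1];s=s[:,:,::-1]
cv2.imwrite("pics/g4.png",cv2.hconcat([cv2.resize(t[150:260,260:360],(400,440)),cv2.resize(s[205:315,210:310],(400,440))]))
E
```

```text
[157.1 216. ] [0.5899 0.2986] [np.float64(0.0235), np.float64(0.0473)] 19.2
[456.5 212.5] [ 0.5875 -0.2832] [np.float64(0.0234), np.float64(0.0477)] 151.6
[311. 190.] [6.362e-01 5.000e-04] [np.float64(0.0234), np.float64(0.0403)] 178.8
```

View pics/g4.png

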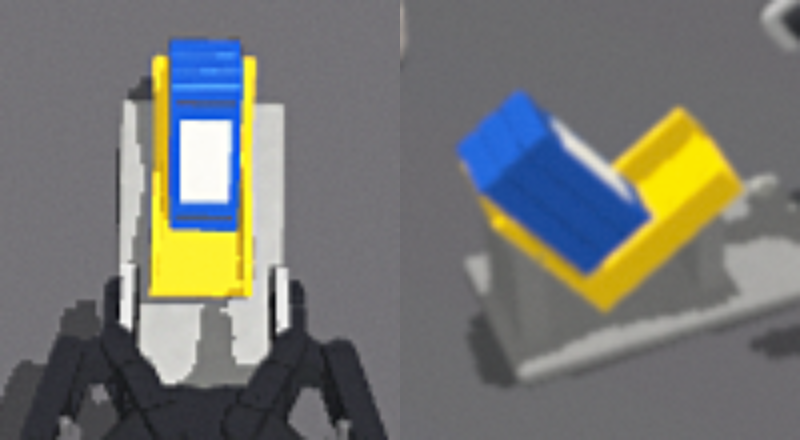

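Three mailers stand flush in the tray. Next is C at (157,216).

```bash
python3 -m creep '[[0,4.0,0,-1.21,7.82,2.75],[0.8,4.3,0,-1.21,7.82,2.75],[0.8,4.3,0,-1.21,7.82,2.75],[0.8,4.3,0,-1.21,7.82,2.75],[0.8,4.3,-0.5,-1.21,7.82,2.75],[0.8,4.3,-0.5,-1.21,7.82,2.75],[0.9,4.3,-0.7,-1.21,7.82,2.75],[0,0,0,0,0,0]]' 0.4;python3 -m creep '[[0,0,0,0,0,0]]'; python3 plan.py p C .05
```

```text
clock: 16.0
eef_pos: [0.6113, 0.2566, 0.1089]
tool_rot: [-0.137, 0.987, 0.002, 0.083]
ft_force: [-0.1, -1.2, -0.6]
grip_width: 0.0597
grasp_force: 0.0
clock: 16.1
eef_pos: [0.6061, 0.2513, 0.1099]
tool_rot: [-0.136, 0.987, 0.001, 0.083]
ft_force: [0.1, -0.0, -0.1]
grip_width: 0.0596
grasp_force: 0.0
now tray [-72.48451403 249.19719922  61.08643731] q [ 0.41  0.5   0.04  0.96 -0.04  0.14] t 16.1
shift [-0.38  5.15 -5.99] turn [-1.65  9.42  3.55] n 2 row [-0.19  2.57 -3.   -0.83  4.71  1.77]
```

```bash
python3 -m creep '[[-0.1,2.57,-1.5,-0.83,4.71,1.77],[-0.2,2.57,-2,-0.83,4.71,1.77],[0,0,-2.2,0,0,0],[0,0,0,0,0,0],[0,0,0,0,0,0]]'; python3 plan.py p C .0045
```

```text
clock: 16.6
eef_pos: [0.6008, 0.2999, 0.0576]
tool_rot: [-0.165, 0.986, 0.0, 0.001]
ft_force: [-0.7, -0.1, 0.9]
grip_width: 0.0595
grasp_force: 0.0
now tray [-47.95043633 297.58704477  14.44510427] q [ 0.46  0.69  0.25  1.13 -0.    0.13] t 16.6
shift [ 0.14  0.29 -5.31] turn [-0.06  0.16  0.16] n 2 row [ 0.07  0.14 -2.66 -0.03  0.08  0.08]
```

```bash
python3 -m creep '[[0.14,0.25,-2,0,0,0],[0,0,-2.1,0,0,0],[0,0,-1,0,0,0],[0,0,0,0,0,0],[0,0,0,0,0,0]]'; python3 plan.py p C .0045;  python3 -m creep '[[0,0,0,0,0,0],[0,0,0,0,0,0],[0,0,0,0,0,0],[0,0,0,0,0,0]]' -1; python3 plan.py p C .0045
```

```text
clock: 17.1
eef_pos: [0.6041, 0.3038, 0.0083]
tool_rot: [-0.166, 0.986, 0.001, 0.003]
ft_force: [-0.5, 0.9, 0.1]
grip_width: 0.0601
grasp_force: 0.0
now tray [-17.10460967 301.62718398 -24.13959014] q [0.47 0.74 0.21 1.03 0.   0.13] t 17.1
shift [-0.18 -0.1  -0.38] turn [-0.17  0.34  0.13] n 1 row [-0.18 -0.1  -0.38 -0.17  0.34  0.13]
clock: 17.5
eef_pos: [0.6045, 0.3045, 0.0085]
tool_rot: [-0.166, 0.986, 0.001, 0.004]
ft_force: [-1.7, -1.9, 5.7]
grip_width: 0.0295
grasp_force: 58.8
now tray [-16.83829265 302.29039531 -23.80972023] q [ 0.47  0.74  0.21  1.03 -0.    0.13] t 17.5
shift [-0.23 -0.17 -0.4 ] turn [-0.18  0.38  0.09] n 1 row [-0.23 -0.17 -0.4  -0.18  0.38  0.09]
```

```bash
python3 -m creep '[[0,0,2,0,0,0],[0,0,3,0,0,0],[0,0,4,0,0,0],[0,0,3.5,0,0,0],[0,0,0,0,0,0]]'; python3 plan.py t -105 72
```

```text
clock: 18.0
eef_pos: [0.6071, 0.3059, 0.1389]
tool_rot: [-0.166, 0.986, 0.003, 0.008]
ft_force: [0.7, -0.5, 0.1]
grip_width: 0.029
grasp_force: 59.3
now tray [-89.59840466 303.83165134  84.48179482] q [0.47 0.64 0.37 1.29 0.   0.13] t 18.0
shift [ -2.88 -30.31  -0.14] turn [  8.1  -53.71 -19.31] n 7 row [-0.41 -4.33 -0.02  1.16 -7.67 -2.76]
```

```bash
python3 -m creep '[[-0.7,-3.8,0.3,1.0,-6.7,-2.4],[-0.7,-3.8,0.3,1.0,-6.7,-2.4],[-0.7,-3.8,0.2,1.0,-6.7,-2.4],[-0.5,-3.8,0.2,1.0,-6.7,-2.4],[-0.5,-3.8,0,1.0,-6.7,-2.4],[-0.4,-3.8,0,1.0,-6.7,-2.4],[0,-3.8,0,1.0,-6.7,-2.4],[0,-3.5,0,1.0,-6.7,-2.4]]'; python3 -m creep '[[0,0,0,0,0,0],[0,0,0,0,0,0]]';python3 plan.py t -100 72
```

```text
clock: 18.8
eef_pos: [0.5692, 0.0175, 0.1401]
tool_rot: [0.004, 0.901, -0.007, 0.434]
ft_force: [1.3, -0.2, -1.4]
grip_width: 0.0293
grasp_force: 59.4
clock: 19.0
eef_pos: [0.5698, 0.0186, 0.1381]
tool_rot: [0.003, 0.903, -0.007, 0.431]
ft_force: [1.4, 0.1, -0.1]
grip_width: 0.0291
grasp_force: 59.4
now tray [-112.7048886    15.49453582   67.37906909] q [ 0.07  0.12 -0.94 -0.38 -0.07  0.04] t 19.0
shift [ 1.26 -1.59 -0.35] turn [ 0.47 -4.01 -1.  ] n 1 row [ 1.26 -1.59 -0.35  0.47 -4.01 -1.  ]
```

```bash
python3 -m creep '[[0.6,-1.55,0.2,0.47,-4,-1],[0,0,0,0,0,0],[0,0,0,0,0,0]]';python3 plan.py t -62 64
```

```text
clock: 19.3
eef_pos: [0.5778, 0.0045, 0.1416]
tool_rot: [0.012, 0.886, -0.006, 0.463]
ft_force: [-0.4, 0.4, -0.8]
grip_width: 0.029
grasp_force: 59.4
now tray [-107.80996793    1.64476145   75.06203476] q [ 0.03  0.16 -0.99 -0.54 -0.05  0.04] t 19.3
shift [ 3.11 -0.26 -3.53] turn [-0.    0.12 -0.12] n 1 row [ 3.11 -0.26 -3.53 -0.    0.12 -0.12]
```

```bash
python3 -m creep '[[1.6,-0.13,-1.6,0,0,0],[1.6,-0.08,-1.9,0,0,0],[0,0,0,0,0,0]]'; python3 -m creep '[[0.7,0,-0.5,0,0,0],[0,0,0,0,0,0]]'; python3 -m creep '[[-0.12,0,-0.16,0,0,0],[0,0,0,0,0,0]]';python3 plan.py t -52 60
```

```text
clock: 19.6
eef_pos: [0.6108, 0.0026, 0.105]
tool_rot: [0.012, 0.887, -0.006, 0.462]
ft_force: [-0.4, -0.8, 0.2]
grip_width: 0.0296
grasp_force: 59.5
clock: 19.8
eef_pos: [0.6171, 0.0022, 0.1025]
tool_rot: [0.012, 0.886, -0.006, 0.464]
ft_force: [-0.8, -0.4, -0.6]
grip_width: 0.0291
grasp_force: 59.5
clock: 20.0
eef_pos: [0.6145, 0.0017, 0.1006]
tool_rot: [0.013, 0.886, -0.007, 0.464]
ft_force: [-0.4, -0.2, -1.1]
grip_width: 0.0292
grasp_force: 59.5
now tray [-54.18957343  -0.09290071  62.56368102] q [ 0.02  0.34 -0.95 -0.68 -0.04  0.03] t 20.0
shift [ 0.03  0.01 -0.34] turn [ 0.01  0.24 -0.05] n 1 row [ 0.03  0.01 -0.34  0.01  0.24 -0.05]
```

```bash
python3 -m creep '[[-0.09,0,-0.12,0,0,0],[0,0,0,0,0,0]]'; python3 -m creep '[[0.0,0,-0.12,0,0,0],[0,0,0,0,0,0]]'; python3 -m creep '[[0,0,-0.1,0,0,0],[0,0,0,0,0,0]]';python3 plan.py t -52 60
```

```text
clock: 20.2
eef_pos: [0.6137, 0.0014, 0.0991]
tool_rot: [0.013, 0.886, -0.007, 0.463]
ft_force: [0.3, 0.4, -1.3]
grip_width: 0.0288
grasp_force: 59.5
clock: 20.4
eef_pos: [0.6139, 0.0014, 0.0976]
tool_rot: [0.013, 0.886, -0.007, 0.463]
ft_force: [0.5, -0.3, -1.1]
grip_width: 0.0291
grasp_force: 59.5
clock: 20.6
eef_pos: [0.6142, 0.0015, 0.0968]
tool_rot: [0.013, 0.886, -0.007, 0.464]
ft_force: [0.1, -1.9, -0.0]
grip_width: 0.0291
grasp_force: 59.5
now tray [-52.23822385  -0.3099436   59.27081445] q [ 0.02  0.35 -0.95 -0.7  -0.04  0.03] t 20.6
shift [0.06 0.03 0.05] turn [ 0.01  0.25 -0.03] n 1 row [ 0.06  0.03  0.05  0.01  0.25 -0.03]
```

```bash
python3 -m creep '[[0.1,0.02,-0.16,0,0,0],[0,0,0,0,0,0]]'; python3 -m creep '[[0.2,0,-0.15,0,0,0],[0.2,0,-0.14,0,0,0],[0,0,0,0,0,0]]'; python3 -m creep '[[0.16,0,-0.12,0,0,0],[0,0,0,0,0,0]]';python3 plan.py t -44 60
```

```text
clock: 20.8
eef_pos: [0.6158, 0.0017, 0.0957]
tool_rot: [0.013, 0.886, -0.007, 0.464]
ft_force: [1.0, -0.4, 1.5]
grip_width: 0.0291
grasp_force: 59.6
clock: 21.1
eef_pos: [0.6199, 0.0018, 0.0928]
tool_rot: [0.013, 0.886, -0.007, 0.464]
ft_force: [1.9, 0.4, 3.8]
grip_width: 0.0292
grasp_force: 59.6
clock: 21.3
eef_pos: [0.6208, 0.0017, 0.0921]
tool_rot: [0.013, 0.885, -0.007, 0.464]
ft_force: [-5.5, 0.8, 9.2]
grip_width: 0.029
grasp_force: 60.8
now tray [-44.11972021   0.13034842  59.18185926] q [ 0.02  0.38 -0.94 -0.71 -0.04  0.03] t 21.3
shift [ 0.06 -0.01  0.06] turn [ 0.01  0.36 -0.04] n 1 row [ 0.06 -0.01  0.06  0.01  0.36 -0.04]
```

```bash
python3 -m creep '[[0.1,0,-0.07,0,0,0],[0,0,0,0,0,0],[-0.2,0,0.14,0,0,0],[0,0,0.04,0,0,0],[0,0,0,0,0,0]]'; python3 -m creep '[[0,0,0,0,0,0],[0,0,0,0,0,0],[0,0,0,0,0,0]]' 0.25; python3 -m creep '[[-0.8,0.02,0.57,0,0,0],[-1.6,0.05,1.15,0,0,0],[-1.6,0.05,1.15,0,0,0],[0,0,0,0,0,0]]'; python3 -m creep '[[0,0,0,0,0,0],[0,0,0,0,0,0],[0,0,0,0,0,0],[0,0,0,0,0,0],[0,0,0,0,0,0]]' -1;python3 plan.py t -53 45
```

```text
clock: 21.8
eef_pos: [0.6202, 0.0017, 0.0925]
tool_rot: [0.013, 0.886, -0.007, 0.464]
ft_force: [2.3, -0.1, 1.1]
grip_width: 0.0292
grasp_force: 59.4
clock: 22.1
eef_pos: [0.6185, 0.0017, 0.0907]
tool_rot: [0.013, 0.887, -0.007, 0.462]
ft_force: [0.3, -0.1, 0.5]
grip_width: 0.0532
grasp_force: 0.0
clock: 22.5
eef_pos: [0.5773, 0.003, 0.1211]
tool_rot: [0.013, 0.886, -0.007, 0.463]
ft_force: [-0.1, -0.2, -0.0]
grip_width: 0.0533
grasp_force: 0.0
clock: 23.0
eef_pos: [0.5797, 0.0029, 0.1204]
tool_rot: [0.013, 0.886, -0.007, 0.463]
ft_force: [0.1, 0.2, 0.4]
grip_width: 0.0
grasp_force: 0.0
now tray [-94.01687438   0.12149198  58.79344796] q [ 0.03  0.24 -1.01 -0.64 -0.05  0.03] t 23.0
shift [ 2.57 -0.09 -3.48] turn [ 0.01  0.19 -0.04] n 1 row [ 2.57 -0.09 -3.48  0.01  0.19 -0.04]
```

```bash
python3 - <<'E'
from workcell import camera
from h import *
t=camera("top");s=camera("scene")
for l in labels("top",t): print(*l)
t=t[:,:,::-1];s=s[:,:,::-1]
cv2.imwrite("pics/g5.png",cv2.hconcat([cv2.resize(t[150:260,260:360],(400,440)),cv2.resize(s[205:315,210:310],(400,440))]))
E
```

```text
[456.5 212.5] [ 0.5875 -0.2832] [np.float64(0.0234), np.float64(0.0477)] 151.6
```

View pics/g5.png

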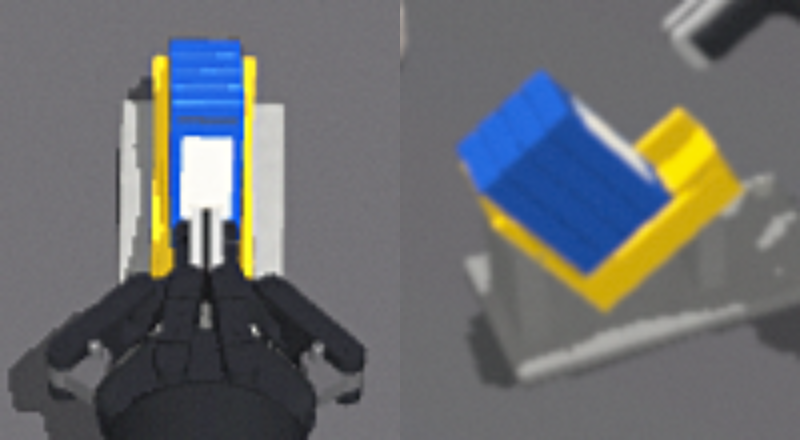

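Four mailers stand flush in the tray and the closed fingers are in front of the row. Now the gentle push on the front face.

```bash
python3 -m creep '[[1.3,-0.05,-1.74,0,0.2,0],[1.2,-0.04,-1.65,0,0,0],[0,0,0,0,0,0]]'; python3 -m creep '[[0.16,0,-0.11,0,0,0],[0.08,0,-0.06,0,0,0],[0,0,0,0,0,0]]'; python3 plan.py t -48 45
```

```text
clock: 23.4
eef_pos: [0.6049, 0.0019, 0.0848]
tool_rot: [0.013, 0.887, -0.007, 0.461]
ft_force: [-0.0, 0.6, -0.3]
grip_width: -0.0
grasp_force: 0.0
clock: 23.7
eef_pos: [0.607, 0.002, 0.0861]
tool_rot: [0.013, 0.887, -0.007, 0.462]
ft_force: [0.1, -0.2, 0.2]
grip_width: 0.0002
grasp_force: 0.0
now tray [-51.97699898   0.06215412  46.3604148 ] q [ 0.03  0.38 -0.97 -0.75 -0.04  0.03] t 23.7
shift [ 0.25 -0.01 -0.34] turn [ 0.01  0.09 -0.04] n 1 row [ 0.25 -0.01 -0.34  0.01  0.09 -0.04]
```

```bash
python3 -m creep '[[0.2,0,-0.14,0,0,0],[0,0,0,0,0,0]]'; python3 -m creep '[[0.12,0,-0.09,0,0,0],[0,0,0,0,0,0]]';  python3 -m creep '[[0.1,0,-0.07,0,0,0],[0,0,0,0,0,0]]'; python3 plan.py t -48 45
```

```text
clock: 23.9
eef_pos: [0.6093, 0.002, 0.0845]
tool_rot: [0.013, 0.887, -0.007, 0.462]
ft_force: [0.3, -0.3, 0.0]
grip_width: -0.0001
grasp_force: 0.0
clock: 24.1
eef_pos: [0.6102, 0.002, 0.0834]
tool_rot: [0.013, 0.887, -0.007, 0.462]
ft_force: [-3.8, -1.1, 3.3]
grip_width: -0.0003
grasp_force: 2.5
clock: 24.3
eef_pos: [0.6102, 0.002, 0.0833]
tool_rot: [0.013, 0.886, -0.007, 0.463]
ft_force: [-14.5, 0.9, 14.1]
grip_width: 0.0001
grasp_force: 9.9
now tray [-47.74591193   0.14850191  45.8871731 ] q [ 0.03  0.39 -0.97 -0.75 -0.04  0.03] t 24.3
shift [-0.07 -0.01 -0.06] turn [ 0.01  0.12 -0.04] n 1 row [-0.07 -0.01 -0.06  0.01  0.12 -0.04]
```

```bash
python3 -m creep '[[-0.4,0.01,0.28,0,0,0],[-1.6,0.05,1.15,0,0,0],[-2.4,0.08,1.7,0,0,0],[-2.4,0.08,2.5,0,0,0],[-4,0,4,0,0,0],[-4,0,4,0,0,0],[-4,0,3,0,0,0],[0,0,0,0,0,0]]'; python3 -m creep '[[0,0,0,0,0,0],[0,0,0,0,0,0]]';python3 - <<'E'
from workcell import camera,status
from h import *
t=camera("top");s=camera("scene")
for l in labels("top",t): print(*l)
print(status.get_obs()['joint_pos'].round(2))
t=t[:,:,::-1];s=s[:,:,::-1]
cv2.imwrite("pics/g6.png",cv2.hconcat([cv2.resize(t[150:320,130:490],(800,378))[:, :400*1],cv2.resize(s[205:315,210:326],(400,378))]))
E
```

```text
clock: 25.1
eef_pos: [0.4351, 0.0043, 0.2464]
tool_rot: [0.013, 0.882, -0.006, 0.472]
ft_force: [1.3, -0.1, 1.6]
grip_width: 0.0001
grasp_force: 0.0
clock: 25.3
eef_pos: [0.4374, 0.0043, 0.2348]
tool_rot: [0.013, 0.887, -0.007, 0.461]
ft_force: [0.0, -1.1, 0.1]
grip_width: -0.0002
grasp_force: 0.0
[456.5 212.5] [ 0.5875 -0.2832] [np.float64(0.0234), np.float64(0.0477)] 151.6
[311. 194.] [6.282e-01 6.000e-04] [np.float64(0.0233), np.float64(0.0401)] 178.8
[ 0.06 -0.46 -1.06  0.02 -0.07  0.05]
```

View pics/g6.png

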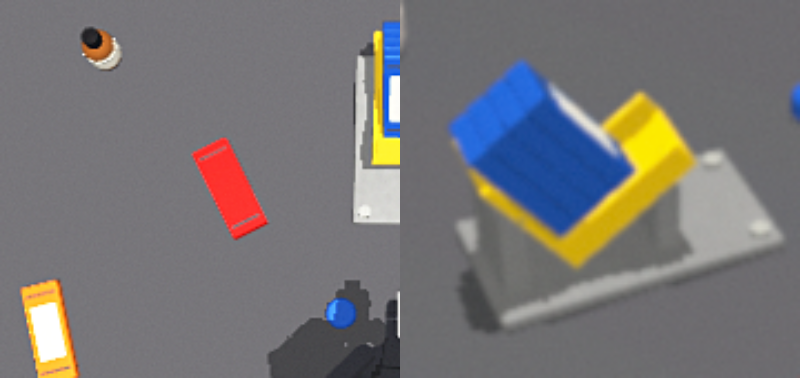

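Four blue mailers stand flush in the tray, leaning with the slope. The spare is unmoved at (456,212), and the dropper, red mailer, orange mailer and cap in view are undisturbed. The arm is clear, so I'm handing in.

```bash
python3 -c "
from workcell import ticket
print(ticket.job_done())"
```

```text
the job is handed in; nothing more can be done
None
```

The job is handed in at about 25 s on the clock: four blue mailers stand in the rack, pushed back with no visible gap, and the spare blue one still lies flat where it was.

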